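# Switch off the steamer behind its heat guard with the hook rod, then vent it

### The job

The bench steamer has to be shut down and opened for refilling. Take the hook rod from its wooden rest, reach over the hot wire guard with it and pull the power lever behind the guard fully over towards the front, to off, touching the lever with nothing but the hook; then lay the hook back on its rest. After that lift the cover on the filler and lay it fully back, and unscrew the vent cap beneath it anticlockwise by a quarter turn, up to its stop; keep the robot off the guard, keep robot and hook off the violin, and leave the jar and bottles standing where they are.

Things in the scene. Friction and masses are not known exactly. Their poses are not given: they have to be found in the camera images.
- steamer: bench steamer, fixed to the bench: a dark sheet-metal base 180 mm deep (x) x 240 mm wide (y), top at z = 48 mm, with a steel boiler drum (106 mm across, top at z = 135 mm, axis at x = 0, y = +50 mm) and, beside it, the power lever. Origin: centre of the underside; its x axis points from the front (robot's side, with thermostat knob) to the back, y to the left seen from the front, z up
- heat_guard: wire heat guard fixed on the steamer's base; same origin and axes as the steamer. Its front stands at x = -84 mm over the whole width, its two side wings (5 mm thick) at y = +112 and -112 mm run back to x = -10 mm; top rail at z = 133 mm. Open above and at the back. It is hot: gripper and arm keep off it (the hook may touch it)
- power_lever: steel bat lever of the power switch, 57 mm long with a ball end 16 mm across, on the base behind the guard. Origin: its pivot, in the steamer's frame at (25, -60, 56) mm. It leans 24 degrees back (away from the front) when ON and the same towards the front when OFF; past the middle it falls over by its own weight, and it takes 1 to 2 N at the ball
- power_switch (a joint): angle of the power lever: 0 = ON (leaning to the back, +x of the steamer), 0.84 rad = fully OFF (leaning to the front), middle at 0.42. It starts at 0
- lever_tip (a point): centre of the ball at the end of the power lever, 49 mm from the pivot
- filler_cover (a joint): round flip-up dust cover, an upside-down grey metal cup 72 mm across over the vent cap on top of the drum: 0 = closed, grows as its front is lifted, 2.5 rad = laid fully back. Beyond about 1.1 rad it falls fully open by itself; below that it falls shut. It starts at 0
- cover_tab (a point): middle of the cover's black thumb tab: a level tongue 24 mm wide (y), 9 mm thick, sticking out 30 mm from the cover's front; there are 45 mm of free height below it. x, y, z as the steamer's while closed; it turns with the cover
- cover_hinge (a point): middle of the cover's hinge pin, which runs along the steamer's y, behind the cap (44 mm behind the drum's axis, 150 mm up)
- vent_cap (a joint): turn of the black screw vent cap beneath the cover: grows anticlockwise seen from above (unscrewing), stop at 1.62 rad; starts between 0 and 0.3; it rises 3 mm per rad on its thread and stays where it is left; about 0.05 N m to turn
- cap_wing (a point): middle of the wing on the vent cap: an upright bar 46 mm long (its x), 12 mm thick (its y), 24 mm tall, on the cap's 52 mm disc; turns and rises with the cap. With the cover laid back there are 30 mm free behind the wing's middle at its height, more in the other directions
- hook: hook rod, loose, about 100 g: flat-sided wooden handle 90 mm long (x), 18 mm thick (y), 24 mm tall (z), then an 8 mm steel rod that runs on along +x and is bent down at a right angle, 150 mm from the handle's middle. Origin: middle of the handle; z up as it lies on its rest, with the bent end hanging down; it balances 36 mm ahead of the handle's middle
- hook_tip (a point): centre of the round lower end of the hook rod: 150 mm ahead of and 96 mm below the handle's middle (the steel ends 4 mm lower still)
- hook_rack: wooden tool rest, fixed: base 124 x 64 x 12 mm with two forked posts 40 mm wide, their forks opening upwards, tops at up to z = 155 mm. Along its x the post under the handle stands at -38 mm, the post under the steel rod at +58 mm; between them 85 mm are free for fingers. Origin: on the underside below the middle of the lying handle; x points to the hook's bent end
- rack_rest (a point): where the middle of the handle (the hook's origin) lies when the hook is on its rest, 135 mm above the bench
- violin: violin held in a neck clamp (fixed) at the front right of the steamer; body up to 0.14 m high at its near left part, up to 0.2 m at the neck, scroll 0.26 m. Origin: below its middle, at bench height
- varnish_jar: squat glass jar with a white screw lid, 57 mm across, 74 mm tall, loose bystander, standing; origin at the centre of its underside
- varnish_bottle: amber glass varnish bottle with a dark screw cap, 43 mm across, 118 mm tall, loose bystander, standing; origin at the centre of its underside
- glue_flask: white soft glue bottle with a black cone cap, 39 mm across, 128 mm tall, loose bystander, standing; origin at the centre of its underside

How it is judged:
By the outcome, as a careful person would: the job done as asked, in the order asked, and still so for the second after the job is handed in, with the robot touching nothing.
It also fails if it takes over 64 s, if anything falls off the work surface, if the arm or the gripper's body presses on something with over 40 N, if the wrist force passes 120 N, or if a joint passes its speed limit or range.

### The arm

A 7-joint arm with a two-finger parallel gripper is mounted at the origin on a cart in front of the work surface, level with it; the furniture and walls round the work are solid. World frame = base frame: x ahead of the robot, y to its left, z up, the work surface at z = 0. Lengths are in mm, angles in rad, forces in N, time in s.
With the tool pointing down it reaches from about 350 to 775 mm from the base axis. Payload 3.1 kg.
Tool frame: the origin (TCP) lies at the centre of the arm's flange, where the gripper is bolted on; the fingertips stand 173 mm ahead of it and the grasp point (between the pads) lies 155 mm ahead of it; z points along the fingers, y is the line along which they close (so a half turn about z gives the same grasp; the last joint's range is limited). The gripper opens to 85 mm and grips with 20 to 120 N. Pads are 22 mm wide; open, the fingers measure 114 mm over their backs; the gripper's body (76 mm by 85 mm) begins 54 mm behind the grasp point. The pads swing forward as they close: fully open they stand 13 mm farther back than shut.
Start: joints at [-1.155, 0.311, 0.014, 1.512, -0.004, 1.319, -0.027], TCP at [243.058, 493.392, 404.704] pointing down, gripper open.
Joint ranges: [-2.7, 2.7], [-0.3, 1.91], [-1.27, 1.3], [0.12, 2.57], [-1.44, 4.58], [0.2, 2.03], [-3.05, 3.05]. Speed limits (rad/s): [2.79, 2.79, 3.14, 3.14, 3.14, 3.14, 3.14].

### API

Orientations are given as [roll, pitch, yaw] about the fixed x, y, z axes, in that order (R = Rz(yaw) Ry(pitch) Rx(roll)).
In Python, from station import state, read_camera, get_calibration, finish_job gives the robot as it stands.
- The arm moves only by the tool drive_tool, never from a script. Its argument "rows" is a list of rows, each an object with "turn": the turn, a rotation vector about the world's x, y, z each as a share of 120 degrees, from -1 to 1, a list of three; "linear": the shift along the world's x, y, z each as a share of 150 mm, from -1 to 1, a list of three; "jaw": the opening, from -1 (shut) to 1 (fully open). A call has 1 to 10 rows; each row is the pose to reach, as a shift and turn from the pose commanded when the call began; what a row does not reach only later rows make up. A row lasts 1/8 s, in which the tool goes at most 62.5 mm and 10.7 degrees, less where a joint would pass 70% of its speed; a pose out of reach is approached as far as the arm can. A call with a number of a shift or a turn outside -1 to 1 is refused whole. A call with a gripper value outside its range is refused whole. The fingers move at their own pace and stop on an object; "grip_force" is the grip in N (left out, the last holds). Time passes only in rows, so rows that repeat a pose let the fingers close. It gives the time, the measured TCP pose, the force, the opening and the grip force at its end, in the units of the state.
- state(): the state, without advancing time (a new reading comes with each control period).
- read_camera(name): name is "side" or "top"; returns the picture (480x640x3 uint8, blue, green, red); there is no depth.
- get_calibration(name): a dict with "fx", "fy", "cx", "cy" (pixels), "dist" ([k1, k2, p1, p2, k3] as OpenCV has them; the pictures are not rectified), "R" (3x3) and "t" (3): a world point X has camera coordinates R X + t. Camera axes: x right, y down, z forward; pixel columns grow to the right and rows downward; lengths in mm; the calibration is good to about 2 mm. A picture is of the moment at which its call begins. get_calibration takes no time and is no camera call.
- finish_job(): hands the job in; it is judged then, once.
The state is a dict: "time_s": time; "qpos": joint angles; "qd": joint speeds; "tau": joint torques, N m; "tool_pos": TCP position; "eef_rot": TCP orientation; "wrist_force": force on the tool from outside, world axes, zero at the start; "ft_torque": the same for the moment, N m; "finger_gap": finger opening in mm; "grip_force": force on a finger pad.
Only numpy, scipy, OpenCV 4.12 (cv2) and the standard library are available. Lean on these libraries where they do the work, as an engineer would, in place of code of your own. Each camera call takes 0.05 s, during which the arm holds its last target. There are 200 camera calls.

## Working session

There is one attempt and no reset: what is moved stays moved. The work goes in short steps, Python scripts to look and compute and a tool call to move; the robot and the scene stay as the last step left them, time stands still between calls to the robot, and variables do not carry over. Pictures are saved under pics/ and viewed, at most 10 in all, crops included, and the job is handed in when it is done.

Besides the shell and the picture viewer there is one more tool, called after "Request:" as a command line: name --argument value ..., lists and objects as JSON in quotes. drive_tool: Moves the arm, as the interface text tells. Its arguments: {"type":"object","properties":{"rows":{"type":"array","items":{"type":"object","properties":{"turn":{"type":"array","items":{"type":"number"}},"linear":{"type":"array","items":{"type":"number"}},"jaw":{"type":"number"}}}},"grip_force":{"type":"number"}},"required":["rows"]}

```bash
mkdir -p pics
python3 - <<'E'
from station import *
import cv2
for n in("side","top"):
    cv2.imwrite(f"pics/{n}0.png",read_camera(n)); c=get_calibration(n); print(n,{k:(v if not hasattr(v,'round') else v) for k,v in c.items()})
print(state())
E
```

```text
side {'fx': 449.2626669598428, 'fy': 449.2626669598428, 'cx': 320.3825628164276, 'cy': 239.34321765199476, 'dist': array([0.02252644, 0.        , 0.        , 0.        , 0.        ]), 'R': array([[-0.96887552,  0.24720094, -0.01311221],
       [ 0.21485255,  0.81341769, -0.54054606],
       [-0.12295779, -0.52653904, -0.84121224]]), 't': array([ 485.56669442, -129.235305  , 1151.83595604])}
top {'fx': 549.0530061219005, 'fy': 549.0530061219005, 'cx': 325.9123317615923, 'cy': 233.76625573902473, 'dist': array([-0.07797456,  0.        ,  0.        ,  0.        ,  0.        ]), 'R': array([[-0.0090632 , -0.99995345, -0.00331087],
       [-0.98568386,  0.00949123, -0.1683367 ],
       [ 0.16836029,  0.00173781, -0.98572399]]), 't': array([ 153.25672986,  545.73265693, 1348.17508725])}
{'time_s': 0.1, 'qpos': array([-1.15470226,  0.31162728,  0.01399999,  1.51289015, -0.00440611,
        1.31923505, -0.02717766]), 'qd': array([-8.63717933e-04, -1.33607736e-03, -9.56065679e-05, -3.61612780e-03,
       -9.41416805e-04, -5.65049020e-04,  1.62527904e-04]), 'tau': array([ 6.22360949e-04, -3.80854654e+01,  1.46310674e-01, -2.31243753e+01,
        1.21542407e-02,  8.00723123e-03,  2.87499176e-05]), 'tool_pos': array([242.92992191, 493.11463263, 403.742102  ]), 'eef_rot': array([-3.13946534e+00,  8.51402124e-05,  2.68388937e+00]), 'wrist_force': array([0.43601737, 0.5512066 , 0.17880775]), 'ft_torque': array([-0.01932946,  0.0157267 ,  0.0020444 ]), 'grip_force': 0.0, 'finger_gap': 85.43363418764069}
```

View pics/side0.png

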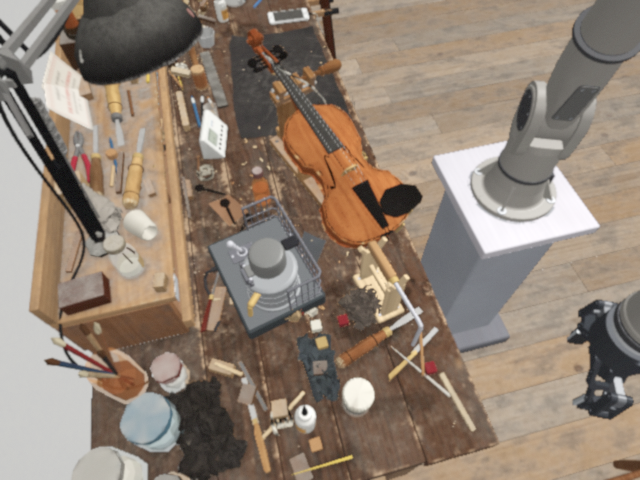

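View pics/top0.png

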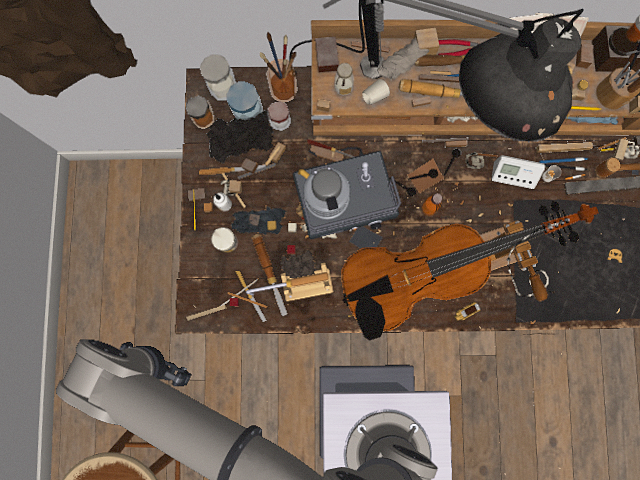

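The side view shows the steamer at about (268,265) and the rack with the hook at about (385,290). In the top view they are at (347,195) and (305,283). The violin is at (420,270), the jar at (224,239) and the flask at (222,201). I'll zoom in next.

Run:
```python
import cv2
a=cv2.imread("pics/side0.png")[195:395,190:456]; b=cv2.imread("pics/top0.png")[140:335,180:440]
cv2.imwrite("pics/sc.png",cv2.resize(a,None,fx=3,fy=3,interpolation=2)); cv2.imwrite("pics/tc.png",cv2.resize(b,None,fx=3,fy=3,interpolation=2))
```

```text
(no output)
```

View pics/sc.png

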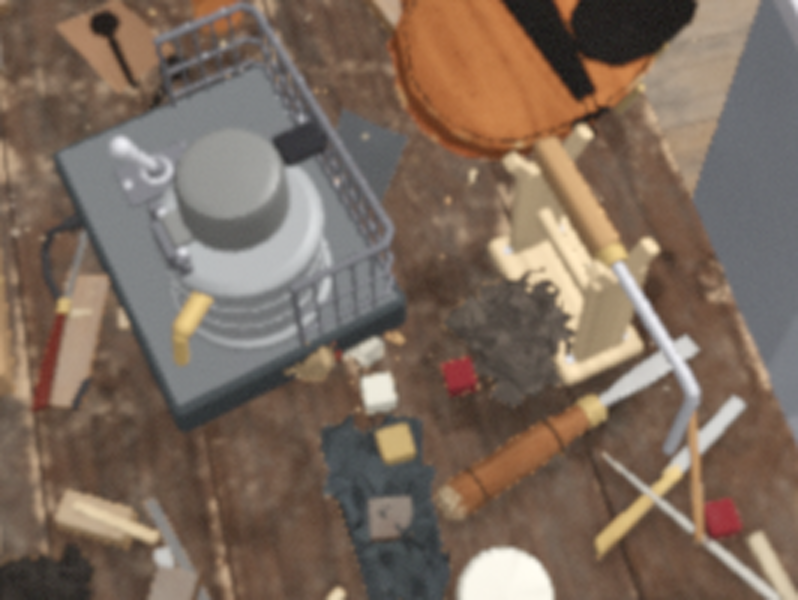

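View pics/tc.png

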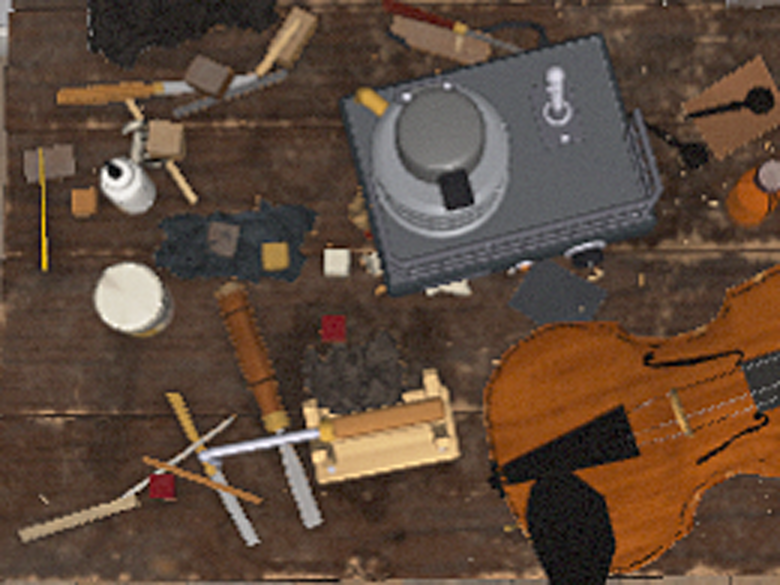

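The crops show the hook handle with the rear at side (548,148) / top (443,410) and the ferrule at (612,250) / (325,430). The rod bend is at (688,392) / (210,452), the ball at (120,145) / (556,75) and the tab at (300,143) / (457,188). I'll triangulate these.

```bash
cat > h.py <<'E'
import numpy as np, cv2
from station import get_calibration
C={n:get_calibration(n) for n in("side","top")}
def ray(n,p):
    c=C[n];K=np.array([[c['fx'],0,c['cx']],[0,c['fy'],c['cy']],[0,0,1]])
    u=cv2.undistortPoints(np.array([[p]],float),K,np.array(c['dist']))[0,0]
    R=np.array(c['R']);d=R.T@np.array([u[0],u[1],1]);return -R.T@np.array(c['t']),d/np.linalg.norm(d)
def tri(ps,pt):
    A=np.zeros((3,3));b=np.zeros(3);rs=[ray("side",ps),ray("top",pt)]
    for o,d in rs:
        M=np.eye(3)-np.outer(d,d);A+=M;b+=M@o
    X=np.linalg.solve(A,b);return X,max(np.linalg.norm((np.eye(3)-np.outer(d,d))@(X-o)) for o,d in rs)
def plane(n,p,z):
    o,d=ray(n,p);return o+d*(z-o[2])/d[2]
def proj(n,X):
    c=C[n];K=np.array([[c['fx'],0,c['cx']],[0,c['fy'],c['cy']],[0,0,1]])
    return cv2.projectPoints(np.array([X],float),cv2.Rodrigues(np.array(c['R']))[0],np.array(c['t']),K,np.array(c['dist']))[0][0,0]
E
python3 - <<'E'
from h import *
np.set_printoptions(precision=1,suppress=True)
S=lambda u,v:(190+u/3,195+v/3)
T=lambda u,v:(180+u/3,140+v/3)
for n,s,t in [("rear",(548,148),(443,410)),("ferr",(612,250),(325,430)),("bend",(690,393),(208,455)),("ball",(120,145),(556,75)),("cover",(230,165),(441,130)),("tab",(300,143),(457,188)),("leverbase",(155,172),(556,112)),("capjar",(506,590),(130,297))]:
    print(n,*tri(S(*s),T(*t)))
tc=[plane("top",T(*p),48) for p in[(343,97),(600,38),(660,190),(390,290)]]
print(np.array(tc)); print(np.linalg.norm(np.diff(tc+[tc[0]],axis=0),axis=1)); print(np.mean(tc,0))
print("side",[plane("side",S(*p),48) for p in[(182,415),(58,158),(403,300)]])
print("jar,flask",plane("top",T(130,297),74),plane("top",T(112,170),128))
E
```

```text
rear [428.7 145.7 132.7] 1.5878727790441463
ferr [414.6 236.3 143.9] 0.33786888489927625
bend [396.3 330.8 122.9] 0.9428495449509412
ball [710.7  48.2 100.5] 0.525793290412188
cover [638.7 144.6 196.1] 0.6362178216911468
tab [594.  133.2 186.8] 1.8956373270262645
leverbase [692.9  45.2  50.9] 0.19164325555478834
capjar [532.  404.3  72.4] 0.06626173119091468
[[709.1 228.5  48. ]
 [760.2   5.1  48. ]
 [624.2 -42.6  48. ]
 [539.8 188.6  48. ]]
[229.1 144.  246.1 174. ]
[658.3  94.9  48. ]
side [array([704.7, 235.9,  48. ]), array([761.4,  12.7,  48. ]), array([540.8, 191.6,  48. ])]
jar,flask [531.7 404.   74. ] [627.1 410.8 128. ]
```

```bash
cat >> h.py <<'E'
from station import state
from scipy.spatial.transform import Rotation as Ro
def rel(p,yang=None,tilt=None):
    """shares to bring the GRASP POINT to p with tool down and tool y at angle yang"""
    s=state();R0=Ro.from_euler('xyz',s['eef_rot'])
    R=R0 if yang is None else Ro.from_euler('xyz',[np.pi,0,yang+np.pi/2])
    if tilt is not None:R=Ro.from_rotvec(tilt)*R
    t=np.array(p)-R.apply([0,0,155])
    print('t',round(s['time_s'],2),'g',R0.apply([0,0,155])+s['tool_pos'],'yang',s['eef_rot'][2]-np.pi/2,'lin',((t-s['tool_pos'])/150).round(3),'turn',((R*R0.inv()).as_rotvec()/np.radians(120)).round(3))
E
python3 - <<'E'
from h import *
T=lambda u,v:(180+u/3,140+v/3)
np.set_printoptions(precision=1,suppress=True)
r1=plane("top",T(443,410),147);r2=plane("top",T(328,432),147)
a=plane("top",T(322,434),135);b=plane("top",T(215,455),135)
print(r1,r2,a,b,"yaws",[np.arctan2(*(q-p)[[1,0]]) for p,q in((r1,r2),(a,b),(r1,b))])
print("violin edge",[plane("top",T(*p),120)[:2] for p in((490,430),(500,350),(600,320),(720,310))])
np.set_printoptions(precision=3,suppress=True)
rel([418,215,280],0.165)
E
```

```text
[428.8 144.8 147. ] [412.5 233.9 147. ] [411.9 239.5 135. ] [396.2 323.  135. ] yaws [np.float64(1.7512192090584848), np.float64(1.756887057497033), np.float64(1.7515610396214858)]
violin edge [array([415.1, 107.8]), array([478.6,  99. ]), array([502. ,  18.7]), array([509.1, -77.7])]
t 0.1 g [242.796 492.813 248.742] yang 1.1130930440749158 lin [ 1.167 -1.854  0.208] turn [ 0.001 -0.001 -0.453]
```

Request:
drive_tool --rows '[{"linear": [0.3,-0.3,0.2],"turn": [0,0,-0.09],"jaw": 1},{"linear": [0.6,-0.65,0.2],"turn": [0,0,-0.18],"jaw": 1},{"linear": [0.85,-1,0.2],"turn": [0,0,-0.27],"jaw": 1},{"linear": [1,-1,0.2],"turn": [0,0,-0.36],"jaw": 1},{"linear": [1,-1,0.2],"turn": [0,0,-0.444],"jaw": 1},{"linear": [1,-1,0.2],"turn": [0,0,-0.444],"jaw": 1}]'

```text
time_s: 0.85
tool_pos: [393.1, 343.1, 434.1]
eef_rot: [-3.14, 0.001, 1.755]
wrist_force: [0.0, -0.5, 0.3]
finger_gap: 85.6
grip_force: 0.0
```

Run:
```python
from h import *
np.set_printoptions(precision=3,suppress=True)
rel([416,214,180],0.182)
```

```text
t 0.85 g [392.965 343.011 279.129] yang 0.18449584824480647 lin [ 0.153 -0.861 -0.661] turn [ 0.    -0.    -0.001]
```

Request:
drive_tool --rows '[{"linear": [0.08,-0.4,0],"jaw": 1},{"linear": [0.15,-0.86,0],"jaw": 1},{"linear": [0.15,-0.86,0],"jaw": 1},{"linear": [0.15,-0.86,-0.35],"jaw": 1},{"linear": [0.15,-0.86,-0.65],"jaw": 1},{"linear": [0.15,-0.86,-0.85],"jaw": 1},{"linear": [0.15,-0.86,-0.95],"jaw": 1},{"linear": [0.15,-0.86,-0.95],"jaw": 1}]'

```text
invalid input at $.rows[0]: expected keys turn, linear, jaw
```

Run:
```python
from h import *
from station import *
np.set_printoptions(precision=3,suppress=True)
rel([416,214,135],0.182)
a=cv2.resize(read_camera("side")[215:365,300:460],None,fx=2.5,fy=2.5,interpolation=2); b=cv2.resize(read_camera("top")[230:330,220:380],None,fx=2.5,fy=2.5,interpolation=2)
cv2.imwrite("pics/p1.png",np.vstack([a,b]))
```

```text
t 0.85 g [392.965 343.011 279.129] yang 0.18449584824480647 lin [ 0.153 -0.861 -0.961] turn [ 0.    -0.    -0.001]
```

View pics/p1.png

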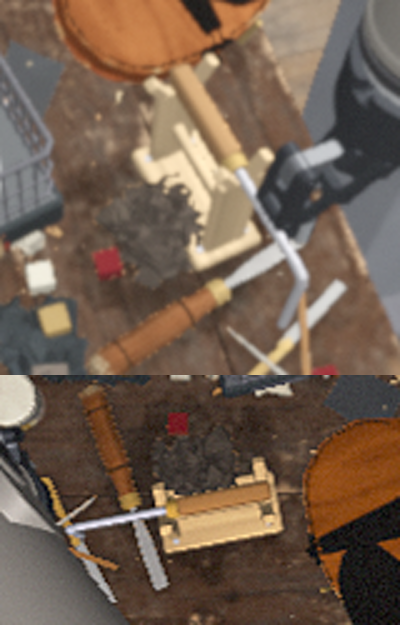

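The call was refused because the "turn" key was missing. The picture shows the hook still on the rack, unmoved. I'll resend with all the keys.

Request:
drive_tool --rows '[{"linear": [0.08,-0.4,0],"turn": [0,0,0],"jaw": 1},{"linear": [0.15,-0.86,0],"turn": [0,0,0],"jaw": 1},{"linear": [0.15,-0.86,0],"turn": [0,0,0],"jaw": 1},{"linear": [0.15,-0.86,-0.35],"turn": [0,0,0],"jaw": 1},{"linear": [0.15,-0.86,-0.65],"turn": [0,0,0],"jaw": 1},{"linear": [0.15,-0.86,-0.85],"turn": [0,0,0],"jaw": 1},{"linear": [0.15,-0.86,-0.95],"turn": [0,0,0],"jaw": 1},{"linear": [0.15,-0.86,-0.95],"turn": [0,0,0],"jaw": 1}]'

```text
time_s: 1.95
tool_pos: [415.1, 215.1, 291.6]
eef_rot: [-3.14, 0.0, 1.756]
wrist_force: [0.2, 0.8, 1.0]
finger_gap: 85.5
grip_force: 0.0
```

Run:
```python
from h import *
from station import *
np.set_printoptions(precision=3,suppress=True)
rel([416,214,135],0.182)
```

```text
t 1.95 g [414.861 214.992 136.65 ] yang 0.1852808476031027 lin [ 0.006 -0.007 -0.011] turn [ 0.    -0.001 -0.002]
```

Request:
drive_tool --rows '[{"linear": [0,0,0],"turn": [0,0,0],"jaw": -0.3},{"linear": [0,0,0],"turn": [0,0,0],"jaw": -0.5},{"linear": [0,0,0],"turn": [0,0,0],"jaw": -1},{"linear": [0,0,0],"turn": [0,0,0],"jaw": -1},{"linear": [0,0,0],"turn": [0,0,0],"jaw": -1},{"linear": [0,0,0],"turn": [0,0,0],"jaw": -1}]' --grip_force 70

```text
time_s: 2.7
tool_pos: [418.1, 214.7, 293.8]
eef_rot: [3.133, -0.001, 1.753]
wrist_force: [5.3, 1.0, -0.3]
finger_gap: 17.0
grip_force: 70.3
```

Request:
drive_tool --rows '[{"linear": [0.02,0,0.1],"turn": [0,0,0],"jaw": -1},{"linear": [0.02,0,0.25],"turn": [0,0,0],"jaw": -1},{"linear": [0.02,0,0.45],"turn": [0,0,0],"jaw": -1},{"linear": [0.02,0,0.7],"turn": [0,0,0],"jaw": -1},{"linear": [0.02,0,1],"turn": [0,0,0],"jaw": -1},{"linear": [0.02,0,1],"turn": [0,0,0],"jaw": -1}]'

```text
time_s: 3.45
tool_pos: [419.6, 214.5, 446.0]
eef_rot: [3.134, -0.003, 1.754]
wrist_force: [1.2, 0.7, -1.7]
finger_gap: 16.7
grip_force: 70.3
```

Run:
```python
from h import *
from station import *
np.set_printoptions(precision=3,suppress=True)
psi=.235;ex=np.array([np.cos(psi),np.sin(psi),0]);ey=np.array([-ex[1],ex[0],0]);O=np.array([653,95.5,0])
print(O+ex*45-ey*60)
rel(O+ex*(68-125)-ey*60+[0,0,350],psi-np.pi/2)
a=cv2.resize(read_camera("side")[165:365,280:480],None,fx=2,fy=2,interpolation=2); b=cv2.resize(read_camera("top")[230:330,190:390],None,fx=2,fy=2,interpolation=2)
cv2.imwrite("pics/p2.png",np.vstack([a,b]))
```

```text
[710.734  47.627   0.   ]
t 3.45 g [420.696 215.254 291.018] yang 0.1829955605101199 lin [ 1.28  -1.271  0.393] turn [ 0.001  0.004 -0.725]
```

View pics/p2.png

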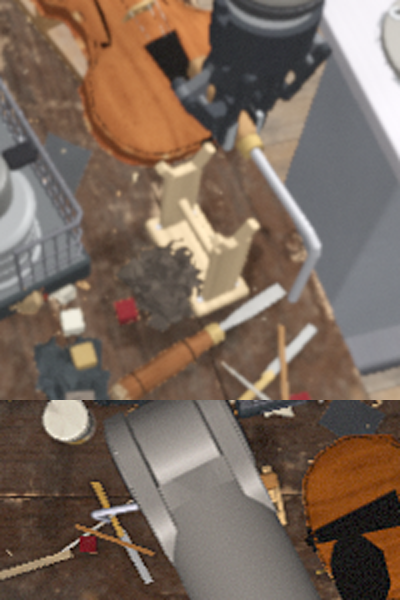

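The hook is lifted cleanly and hangs level in the gripper, with its tip at side pixel (426,313). Next I'll swing it over.

Request:
drive_tool --rows '[{"linear": [0,0,0.2],"turn": [0,0,-0.03],"jaw": -1},{"linear": [0,0,0.39],"turn": [0,0,-0.09],"jaw": -1},{"linear": [0.1,-0.1,0.4],"turn": [0,0,-0.16],"jaw": -1},{"linear": [0.25,-0.25,0.4],"turn": [0,0,-0.23],"jaw": -1},{"linear": [0.4,-0.4,0.4],"turn": [0,0,-0.3],"jaw": -1},{"linear": [0.55,-0.55,0.4],"turn": [0,0,-0.37],"jaw": -1},{"linear": [0.7,-0.7,0.4],"turn": [0,0,-0.44],"jaw": -1},{"linear": [0.85,-0.85,0.4],"turn": [0,0,-0.51],"jaw": -1},{"linear": [0.95,-0.95,0.4],"turn": [0,0,-0.58],"jaw": -1},{"linear": [1,-1,0.4],"turn": [0,0,-0.65],"jaw": -1}]'

```text
time_s: 4.8
tool_pos: [569.0, 63.1, 499.7]
eef_rot: [-3.142, 0.005, 0.385]
wrist_force: [-0.6, 0.5, -1.4]
finger_gap: 16.9
grip_force: 70.1
```

Request:
drive_tool --rows '[{"linear": [0.14,-0.14,0],"turn": [0,0,-0.04],"jaw": -1},{"linear": [0.28,-0.27,0],"turn": [0,0,-0.075],"jaw": -1},{"linear": [0.28,-0.27,0],"turn": [0,0,-0.075],"jaw": -1},{"linear": [0.28,-0.27,0],"turn": [0,0,-0.075],"jaw": -1}]'

```text
time_s: 5.3
tool_pos: [610.4, 24.4, 500.6]
eef_rot: [-3.14, 0.003, 0.236]
wrist_force: [-0.7, 0.2, -1.1]
finger_gap: 17.0
grip_force: 70.1
```

Run:
```python
from h import *
from station import *
np.set_printoptions(precision=3,suppress=True)
psi=.235;ex=np.array([np.cos(psi),np.sin(psi),0]);ey=np.array([-ex[1],ex[0],0]);O=np.array([653,95.5,0])
rel(O+ex*(68-125)-ey*60+[0,0,350],psi-np.pi/2)
A=read_camera("side");B=read_camera("top")
cv2.imwrite("pics/s3.png",A);cv2.imwrite("pics/t3.png",B)
a=cv2.resize(A[125:325,190:390],None,fx=2.9,fy=2.9,interpolation=2); b=cv2.resize(B[100:300,290:400],None,fx=2.9,fy=2.9,interpolation=2)
b=cv2.copyMakeBorder(b,0,a.shape[0]-b.shape[0],0,0,0) if b.shape[0]<a.shape[0] else b
i=np.hstack([a,b]);print(i.shape,a.shape)
cv2.imwrite("pics/p3.png",i[:600,:800] if False else cv2.resize(i,None,fx=.88,fy=.88) if i.shape[1]>800 else i)
```

```text
t 5.3 g [609.852  24.548 345.639] yang -1.334570483507081 lin [ 0.008 -0.004  0.029] turn [-0.    -0.002 -0.001]
(580, 899, 3) (580, 580, 3)
```

View pics/p3.png

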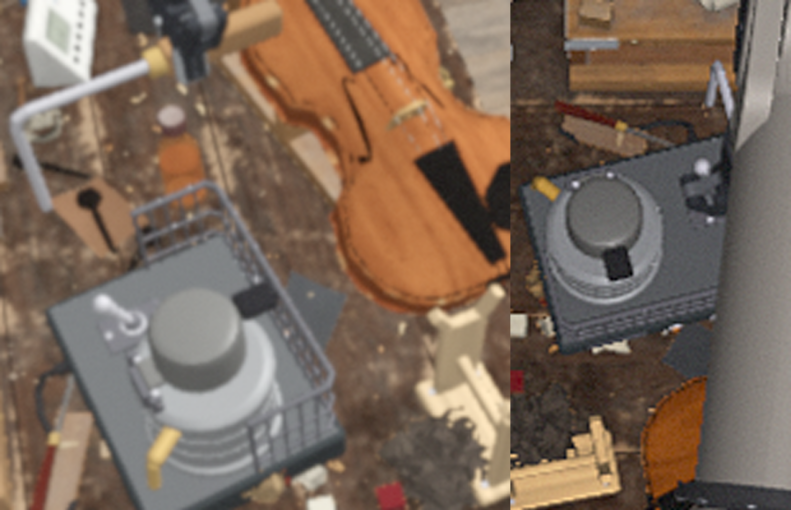

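Run:
```python
from h import *
np.set_printoptions(precision=2,suppress=True)
S=lambda u,v:(190+u/2.552,125+v/2.552)
T=lambda u,v:(290+(u-510.4)/2.552,100+v/2.552)
psi=.235;ex=np.array([np.cos(psi),np.sin(psi),0]);ey=np.array([-ex[1],ex[0],0]);O=np.array([653,95.5,0])
for n,s,t in(("bend",(18,115),(716,66)),("tip",(45,204),(709,104)),("ball",(103,303),(702,168)),("tab",(256,300),(618,262))):
    X,e=tri(S(*s),T(*t));print(n,X,e,"st",(X-O)@ex,(X-O)@ey)
```

```text
bend [722.16  53.21 341.2 ] 0.5473126251455983 st 57.4137952695302 -57.23268942097892
tip [725.1   51.57 243.91] 0.6466045366339074 st 59.8877308147725 -59.510882594143965
ball [709.65  48.56  98.76] 0.09121929066799019 st 44.159316061042034 -58.83915210155023
tab [593.56 133.73 187.84] 2.075498688182961 st -48.90851110486142 51.020041557770945
```

The hook tip is about 15 mm behind the ball in x and in line with it. I'll move it 8 mm further back, then lower it behind the ball.

Request:
drive_tool --rows '[{"linear": [0.052,0.012,0],"turn": [0,0,0],"jaw": -1},{"linear": [0.052,0.012,-0.2],"turn": [0,0,0],"jaw": -1},{"linear": [0.052,0.012,-0.4],"turn": [0,0,0],"jaw": -1},{"linear": [0.052,0.012,-0.6],"turn": [0,0,0],"jaw": -1},{"linear": [0.052,0.012,-0.75],"turn": [0,0,0],"jaw": -1},{"linear": [0.052,0.012,-0.85],"turn": [0,0,0],"jaw": -1},{"linear": [0.052,0.012,-0.85],"turn": [0,0,0],"jaw": -1}]'

```text
time_s: 6.28
tool_pos: [618.2, 26.3, 373.7]
eef_rot: [-3.141, 0.002, 0.236]
wrist_force: [-0.2, 0.0, -0.8]
finger_gap: 16.7
grip_force: 70.1
```

Run:
```python
from h import *
from station import *
A=read_camera("side");B=read_camera("top")
a=cv2.resize(A[200:300,190:290],None,fx=4,fy=4,interpolation=2); b=cv2.resize(B[120:220,330:430],None,fx=4,fy=4,interpolation=2)
cv2.imwrite("pics/p4.png",np.hstack([a,b]))
```

```text
(no output)
```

View pics/p4.png

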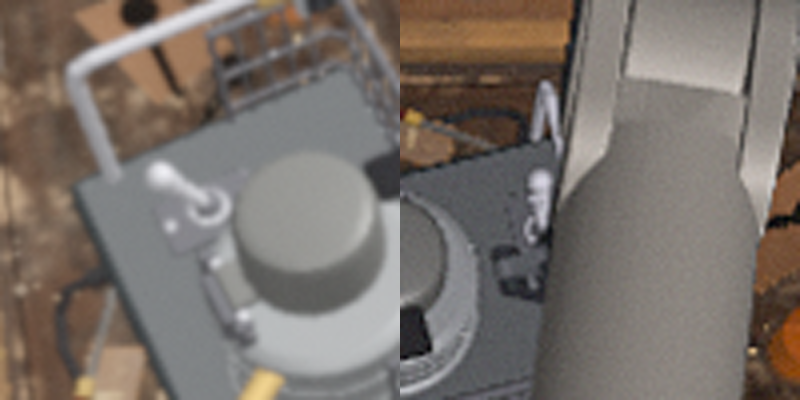

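The hook tip at side (115,172) / top (540,135) is behind the ball at (160,175) / (540,180).

Run:
```python
from h import *
S=lambda u,v:(190+u/4,200+v/4)
T=lambda u,v:(330+(u-400)/4,120+v/4)
psi=.235;ex=np.array([np.cos(psi),np.sin(psi),0]);ey=np.array([-ex[1],ex[0],0]);O=np.array([653,95.5,0])
for n,s,t in(("tip",(114,173),(540,133)),("ball",(160,175),(540,180)),):
    X,e=tri(S(*s),T(*t));print(n,X.round(1),e,"st",(X-O)@ex,(X-O)@ey)
```

```text
tip [734.7  50.1 114.3] 2.6619609551596155 st 68.84334929522811 -63.19024787653323
ball [710.8  49.  100.1] 0.49594070656505446 st 45.40665480302127 -58.678133429065014
```

Request:
drive_tool --rows '[{"linear": [-0.003,0.013,-0.1],"turn": [0,0,0],"jaw": -1},{"linear": [-0.003,0.013,-0.2],"turn": [0,0,0],"jaw": -1},{"linear": [-0.003,0.013,-0.23],"turn": [0,0,0],"jaw": -1},{"linear": [-0.03,0.006,-0.23],"turn": [0,0,0],"jaw": -1},{"linear": [-0.08,-0.006,-0.23],"turn": [0,0,0],"jaw": -1},{"linear": [-0.13,-0.018,-0.23],"turn": [0,0,0],"jaw": -1},{"linear": [-0.18,-0.03,-0.23],"turn": [0,0,0],"jaw": -1},{"linear": [-0.22,-0.04,-0.23],"turn": [0,0,0],"jaw": -1},{"linear": [-0.25,-0.047,-0.23],"turn": [0,0,0],"jaw": -1},{"linear": [-0.25,-0.047,-0.23],"turn": [0,0,0],"jaw": -1}]'

```text
time_s: 7.62
tool_pos: [580.3, 18.5, 339.9]
eef_rot: [-3.141, 0.001, 0.235]
wrist_force: [0.1, 0.8, -1.3]
finger_gap: 17.0
grip_force: 70.1
```

Request:
drive_tool --rows '[{"linear": [-0.03,-0.007,0],"turn": [0,0,0],"jaw": -1},{"linear": [-0.06,-0.014,0],"turn": [0,0,0],"jaw": -1},{"linear": [-0.08,-0.019,0],"turn": [0,0,0],"jaw": -1},{"linear": [-0.08,-0.019,0],"turn": [0,0,0],"jaw": -1}]'

```text
time_s: 8.12
tool_pos: [569.6, 15.9, 341.5]
eef_rot: [3.141, -0.004, 0.236]
wrist_force: [3.3, 0.6, 2.2]
finger_gap: 16.5
grip_force: 70.6
```

Run:
```python
from h import *
from station import *
A=read_camera("side");B=read_camera("top")
a=cv2.resize(A[200:300,190:290],None,fx=4,fy=4,interpolation=2); b=cv2.resize(B[120:220,330:430],None,fx=4,fy=4,interpolation=2)
cv2.imwrite("pics/p5.png",np.hstack([a,b]))
```

```text
(no output)
```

View pics/p5.png

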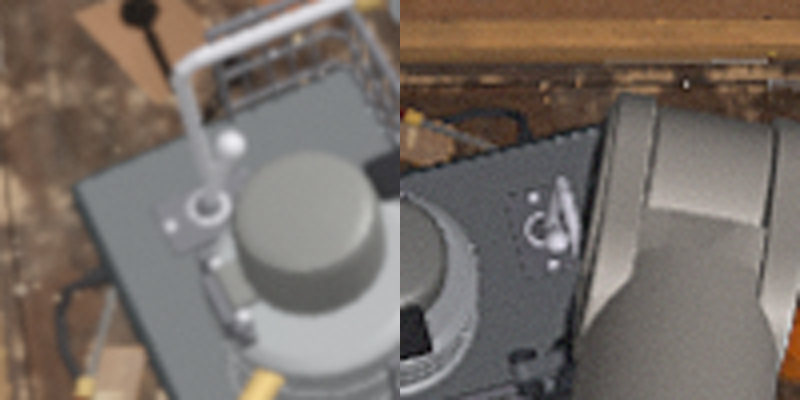

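The ball is now at side (230,143) / top (556,240), past the middle towards the front.

Run:
```python
from h import *
S=lambda u,v:(190+u/4,200+v/4)
T=lambda u,v:(330+(u-400)/4,120+v/4)
psi=.235;ex=np.array([np.cos(psi),np.sin(psi),0]);ey=np.array([-ex[1],ex[0],0]);O=np.array([653,95.5,0])
for n,s,t in(("ball",(230,143),(556,240)),("base",(207,207),(543,230))):
    X,e=tri(S(*s),T(*t));print(n,X.round(1),e,"st",(X-O)@ex,(X-O)@ey)
rel([0,0,0])
```

```text
ball [671.4  40.1 102.6] 0.43336789430934997 st 5.0095907189847715 -58.155261109496436
base [692.4  44.1  51.5] 0.10688215206520418 st 26.336737766821447 -59.13419085420708
t 8.22 g [570.18684748  15.87376374 186.49371534] yang -1.3350195422518294 lin [-3.801 -0.106 -1.243] turn [0. 0. 0.]
```

The lever is fully off: the ball is at steamer x = 5, as expected. I'll release it, raise the hook and swing back.

Request:
drive_tool --rows '[{"linear": [0.05,0.012,0],"turn": [0,0,0],"jaw": -1},{"linear": [0.1,0.024,0],"turn": [0,0,0],"jaw": -1},{"linear": [0.1,0.024,0.25],"turn": [0,0,0],"jaw": -1},{"linear": [0.1,0.024,0.6],"turn": [0,0,0],"jaw": -1},{"linear": [0.1,0.024,0.95],"turn": [0,0,0],"jaw": -1},{"linear": [0.1,0.024,1],"turn": [0,0,0],"jaw": -1}]'

```text
time_s: 8.98
tool_pos: [584.4, 18.7, 493.7]
eef_rot: [3.14, -0.005, 0.235]
wrist_force: [0.8, 0.6, -1.9]
finger_gap: 16.7
grip_force: 70.1
```

Request:
drive_tool --rows '[{"linear": [-0.05,0.05,0],"turn": [0,0,0.06],"jaw": -1},{"linear": [-0.15,0.15,0],"turn": [0,0,0.13],"jaw": -1},{"linear": [-0.3,0.3,0],"turn": [0,0,0.2],"jaw": -1},{"linear": [-0.45,0.45,0],"turn": [0,0,0.27],"jaw": -1},{"linear": [-0.6,0.6,0],"turn": [0,0,0.34],"jaw": -1},{"linear": [-0.75,0.75,0],"turn": [0,0,0.42],"jaw": -1},{"linear": [-0.9,0.9,0],"turn": [0,0,0.5],"jaw": -1},{"linear": [-1,1,0],"turn": [0,0,0.58],"jaw": -1},{"linear": [-1,1,0],"turn": [0,0,0.65],"jaw": -1},{"linear": [-1,1,0],"turn": [0,0,0.725],"jaw": -1}]'

```text
time_s: 10.22
tool_pos: [433.2, 169.8, 488.2]
eef_rot: [-3.137, 0.002, 1.76]
wrist_force: [0.4, -0.2, -1.0]
finger_gap: 16.5
grip_force: 70.2
```

Run:
```python
from h import *
np.set_printoptions(precision=3,suppress=True)
s=state();R0=Ro.from_euler('xyz',s['eef_rot']);R=Ro.from_euler('xyz',[3.133,-.001,1.753])
print(s['tool_pos'],((np.array([418.1,214.7,293.8])-s['tool_pos'])/150),(R*R0.inv()).as_rotvec()/2.0944,s['wrist_force'])
```

```text
[433.198 169.786 488.234] [-0.101  0.299 -1.296] [ 0.003 -0.006 -0.003] [ 0.445 -0.223 -0.986]
```

Request:
drive_tool --rows '[{"linear": [-0.1,0.15,0],"turn": [0,0,0],"jaw": -1},{"linear": [-0.1,0.3,0],"turn": [0,0,0],"jaw": -1},{"linear": [-0.1,0.3,0],"turn": [0,0,0],"jaw": -1},{"linear": [-0.1,0.3,-0.3],"turn": [0,0,0],"jaw": -1},{"linear": [-0.1,0.3,-0.6],"turn": [0,0,0],"jaw": -1},{"linear": [-0.1,0.3,-0.6],"turn": [0,0,0],"jaw": -1},{"linear": [-0.1,0.3,-0.6],"turn": [0,0,0],"jaw": -1}]'

```text
time_s: 11.1
tool_pos: [419.8, 214.2, 401.7]
eef_rot: [3.139, -0.0, 1.753]
wrist_force: [-0.3, 0.5, -0.4]
finger_gap: 16.6
grip_force: 70.0
```

Run:
```python
from h import *
np.set_printoptions(precision=3,suppress=True)
s=state();R0=Ro.from_euler('xyz',s['eef_rot']);R=Ro.from_euler('xyz',[3.133,-.001,1.753])
print(s['tool_pos'],((np.array([418.3,214.7,293.8])-s['tool_pos'])/150),(R*R0.inv()).as_rotvec()/2.0944,s['wrist_force'])
```

```text
[419.844 214.195 401.725] [-0.01   0.003 -0.719] [ 0.001 -0.003 -0.   ] [-0.327  0.463 -0.45 ]
```

Request:
drive_tool --rows '[{"linear": [-0.008,0.003,-0.2],"turn": [0,0,0],"jaw": -1},{"linear": [-0.008,0.003,-0.4],"turn": [0,0,0],"jaw": -1},{"linear": [-0.008,0.003,-0.52],"turn": [0,0,0],"jaw": -1},{"linear": [-0.008,0.003,-0.6],"turn": [0,0,0],"jaw": -1},{"linear": [-0.008,0.003,-0.65],"turn": [0,0,0],"jaw": -1},{"linear": [-0.008,0.003,-0.65],"turn": [0,0,0],"jaw": -1}]'

```text
time_s: 11.85
tool_pos: [418.0, 215.0, 303.1]
eef_rot: [3.141, -0.0, 1.754]
wrist_force: [-0.2, -1.2, -1.1]
finger_gap: 16.9
grip_force: 70.1
```

Request:
drive_tool --rows '[{"linear": [0,0,-0.03],"turn": [0,0,0],"jaw": -1},{"linear": [0,0,-0.06],"turn": [0,0,0],"jaw": -1},{"linear": [0,0,-0.06],"turn": [0,0,0],"jaw": -1}]'

```text
time_s: 12.22
tool_pos: [418.7, 215.2, 294.3]
eef_rot: [3.138, -0.001, 1.754]
wrist_force: [3.7, 1.0, -0.2]
finger_gap: 16.7
grip_force: 70.3
```

Request:
drive_tool --rows '[{"linear": [0,0,-0.007],"turn": [0,0,0],"jaw": -1},{"linear": [0,0,-0.007],"turn": [0,0,0],"jaw": -0.4},{"linear": [0,0,-0.007],"turn": [0,0,0],"jaw": 0},{"linear": [0,0,-0.007],"turn": [0,0,0],"jaw": 0.5},{"linear": [0,0,-0.007],"turn": [0,0,0],"jaw": 0.5},{"linear": [0,0,-0.007],"turn": [0,0,0],"jaw": 0.5}]'

```text
time_s: 12.98
tool_pos: [417.6, 214.8, 292.6]
eef_rot: [-3.141, 0.0, 1.754]
wrist_force: [0.5, 0.3, -0.6]
finger_gap: 63.8
grip_force: 0.0
```

Request:
drive_tool --rows '[{"linear": [0,0,0.2],"turn": [0,0,0],"jaw": 0.5},{"linear": [0,0,0.5],"turn": [0,0,0],"jaw": 0.5},{"linear": [0,0,0.9],"turn": [0,0,0],"jaw": 0.5},{"linear": [0,0,1],"turn": [0,0,0],"jaw": 0.5},{"linear": [0.3,0,1],"turn": [0,0,-0.08],"jaw": 0.5},{"linear": [0.6,0,1],"turn": [0,0,-0.16],"jaw": 0.3},{"linear": [0.8,0,1],"turn": [0,0,-0.24],"jaw": 0.3},{"linear": [0.9,0,1],"turn": [0,0,-0.32],"jaw": 0.3},{"linear": [0.9,0,1],"turn": [0,0,-0.4],"jaw": 0.3},{"linear": [0.9,0,1],"turn": [0,0,-0.48],"jaw": 0.2}]'

```text
time_s: 14.22
tool_pos: [552.7, 214.8, 441.1]
eef_rot: [-3.141, 0.003, 0.743]
wrist_force: [-0.6, -0.6, 0.3]
finger_gap: 51.3
grip_force: 0.0
```

Run:
```python
from h import *
from station import *
np.set_printoptions(precision=3,suppress=True)
A=read_camera("side");B=read_camera("top");cv2.imwrite("pics/s6.png",A);cv2.imwrite("pics/t6.png",B)
# rack + hook crop: compare with start
for n,I in(("side",A),("top",B)):
    I0=cv2.imread(f"pics/{n}0.png")
    y0,y1,x0,x1=(235,350,350,430) if n=="side" else (265,305,240,345)
    a,b=[cv2.cvtColor(i[y0:y1,x0:x1],cv2.COLOR_BGR2GRAY).astype(np.float32) for i in(I0,I)]
    d=cv2.absdiff(cv2.GaussianBlur(a,(5,5),0),cv2.GaussianBlur(b,(5,5),0));print(n,"mean diff",d.mean(),"max",d.max(),"px>25",(d>25).sum(), "at",np.argwhere(d>25).mean(0) if (d>25).any() else None, 'shift',cv2.phaseCorrelate(a,b))
psi=.235;ex=np.array([np.cos(psi),np.sin(psi),0]);ey=np.array([-ex[1],ex[0],0]);O=np.array([653,95.5,0])
# tab: dark pixels, both views
for n,I,(x,y) in(("side",A,(290,243)),("top",B,(332,203))):
    g=I[y-20:y+20,x-20:x+20].max(2);m=(g<45).astype(np.uint8)
    k,l,st,c=cv2.connectedComponentsWithStats(m)
    for i in range(1,k):
        if st[i,4]>15:print(n,st[i],c[i]+[x-20,y-20])
rel(O+ex*-54+ey*50+[0,0,260],psi-np.pi/2)
```

```text
side mean diff 2.243349 max 64.3125 px>25 113 at [6.823 4.619] shift ((0.08151463049390628, 0.020826614951708677), 0.9835012991229694)
top mean diff 27.944616 max 96.94141 px>25 1721 at [20.332 65.924] shift ((-0.11363443014480623, 0.14814221211019074), 0.5241927708740588)
top [14 14 12 13 93] [331.602 202.71 ]
t 14.32 g [552.214 214.721 286.301] yang -0.8221175888295813 lin [ 0.242 -0.556 -0.175] turn [ 0.    -0.001 -0.245]
```

The hook is back in its original place: the side view matches the start to 0.1 px. Next I'll locate the tab from masks in both views.

Run:
```python
from h import *
np.set_printoptions(precision=3,suppress=True)
psi=.235;ex=np.array([np.cos(psi),np.sin(psi),0]);ey=np.array([-ex[1],ex[0],0]);O=np.array([653,95.5,0])
P=[]
for n,(x,y) in(("side",(290,243)),("top",(332,203))):
    I=cv2.imread(f"pics/{n}0.png");g=I[y-20:y+20,x-20:x+20].max(2);m=(g<60).astype(np.uint8)
    k,l,st,c=cv2.connectedComponentsWithStats(m)
    i=max(range(1,k),key=lambda i:st[i,4]);print(n,st[i],c[i]+[x-20,y-20]);P.append(c[i]+[x-20,y-20])
X,e=tri(*P);print(X,e,(X-O)@ex,(X-O)@ey)
```

```text
side [12 18 16  8 46] [288.196 244.783]
top [ 14  13  12  14 115] [331.513 202.809]
[596.473 134.391 181.186] 0.23206693340785195 -45.91781594217622 50.98347571961944
```

Request:
drive_tool --rows '[{"linear": [0.08,-0.2,0],"turn": [0,0,-0.08],"jaw": 0.2},{"linear": [0.2,-0.4,0],"turn": [0,0,-0.16],"jaw": 0.2},{"linear": [0.25,-0.548,0],"turn": [0,0,-0.245],"jaw": 0.2},{"linear": [0.25,-0.548,0],"turn": [0,0,-0.245],"jaw": 0.2},{"linear": [0.25,-0.548,-0.2],"turn": [0,0,-0.245],"jaw": 0.2},{"linear": [0.25,-0.548,-0.3],"turn": [0,0,-0.245],"jaw": 0.2},{"linear": [0.25,-0.548,-0.3],"turn": [0,0,-0.245],"jaw": 0.2}]'

```text
time_s: 15.2
tool_pos: [589.4, 134.1, 396.1]
eef_rot: [-3.141, 0.004, 0.239]
wrist_force: [1.3, 0.2, 0.3]
finger_gap: 51.6
grip_force: 0.0
```

Run:
```python
from h import *
np.set_printoptions(precision=3,suppress=True)
psi=.235;ex=np.array([np.cos(psi),np.sin(psi),0]);ey=np.array([-ex[1],ex[0],0]);O=np.array([653,95.5,0])
rel(O+ex*-53+ey*50.7+[0,0,183],psi-np.pi/2)
```

```text
t 15.2 g [588.824 134.125 241.106] yang -1.3314201834626969 lin [ 0.002 -0.011 -0.387] turn [-0.    -0.002 -0.002]
```

Request:
drive_tool --rows '[{"linear": [0.003,-0.009,-0.15],"turn": [0,0,0],"jaw": 0.2},{"linear": [0.003,-0.009,-0.28],"turn": [0,0,0],"jaw": 0.2},{"linear": [0.003,-0.009,-0.36],"turn": [0,0,0],"jaw": 0.2},{"linear": [0.003,-0.009,-0.387],"turn": [0,0,0],"jaw": 0.2},{"linear": [0.003,-0.009,-0.387],"turn": [0,0,0],"jaw": 0.2},{"linear": [0.003,-0.009,-0.387],"turn": [0,0,0],"jaw": -0.3},{"linear": [0.003,-0.009,-0.387],"turn": [0,0,0],"jaw": -0.8},{"linear": [0.003,-0.009,-0.387],"turn": [0,0,0],"jaw": -0.8},{"linear": [0.003,-0.009,-0.387],"turn": [0,0,0],"jaw": -0.8}]' --grip_force 30

```text
time_s: 16.32
tool_pos: [590.7, 132.2, 340.6]
eef_rot: [-3.14, -0.001, 0.237]
wrist_force: [-1.3, 3.4, 4.5]
finger_gap: 23.4
grip_force: 31.5
```

Request:
drive_tool --rows '[{"linear": [0.018,0.004,0.046],"turn": [0,0,0],"jaw": -0.8},{"linear": [0.041,0.01,0.093],"turn": [0,0,0],"jaw": -0.8},{"linear": [0.066,0.016,0.136],"turn": [0,0,0],"jaw": -0.8},{"linear": [0.095,0.023,0.179],"turn": [0,0,0],"jaw": -0.8},{"linear": [0.127,0.03,0.217],"turn": [0,0,0],"jaw": -0.8},{"linear": [0.16,0.038,0.255],"turn": [0,0,0],"jaw": -0.8}]' --grip_force 25

```text
time_s: 17.08
tool_pos: [614.4, 138.0, 377.9]
eef_rot: [-3.14, 0.002, 0.237]
wrist_force: [-0.6, 5.1, -4.1]
finger_gap: 23.4
grip_force: 30.5
```

Request:
drive_tool --rows '[{"linear": [0.038,0.009,0.034],"turn": [0,0,0],"jaw": -0.8},{"linear": [0.077,0.019,0.066],"turn": [0,0,0],"jaw": -0.8},{"linear": [0.119,0.029,0.093],"turn": [0,0,0],"jaw": -0.8},{"linear": [0.161,0.039,0.118],"turn": [0,0,0],"jaw": -0.8},{"linear": [0.206,0.05,0.139],"turn": [0,0,0],"jaw": -0.8},{"linear": [0.253,0.061,0.158],"turn": [0,0,0],"jaw": -0.8},{"linear": [0.3,0.072,0.172],"turn": [0,0,0],"jaw": -0.8},{"linear": [0.349,0.084,0.183],"turn": [0,0,0],"jaw": -0.8}]'

```text
time_s: 18.08
tool_pos: [666.3, 150.7, 405.8]
eef_rot: [-3.139, 0.003, 0.237]
wrist_force: [-4.7, 4.0, 0.0]
finger_gap: 23.2
grip_force: 32.3
```

Request:
drive_tool --rows '[{"linear": [0.05,0.012,0.006],"turn": [0,0,0],"jaw": -0.8},{"linear": [0.1,0.024,0.01],"turn": [0,0,0],"jaw": -0.8},{"linear": [0.15,0.036,0.009],"turn": [0,0,0],"jaw": -0.8},{"linear": [0.2,0.048,0.005],"turn": [0,0,0],"jaw": -0.8},{"linear": [0.2,0.048,0.005],"turn": [0,0,0],"jaw": -0.8}]'

```text
time_s: 18.7
tool_pos: [696.9, 158.4, 407.2]
eef_rot: [-3.139, -0.0, 0.238]
wrist_force: [-3.4, 5.3, 0.7]
finger_gap: 23.1
grip_force: 33.3
```

Request:
drive_tool --rows '[{"linear": [0,0,0],"turn": [0,0,0],"jaw": -0.1},{"linear": [0,0,0],"turn": [0,0,0],"jaw": 0.2},{"linear": [0,0,0],"turn": [0,0,0],"jaw": 0.2},{"linear": [0,0,0.2],"turn": [0,0,0],"jaw": 0.2},{"linear": [-0.1,0,0.45],"turn": [0,0,0],"jaw": 0.2},{"linear": [-0.4,0.2,0.45],"turn": [0,0,0],"jaw": 0.2},{"linear": [-0.7,0.6,0.45],"turn": [0,0,0],"jaw": 0.2},{"linear": [-0.95,0.8,0.45],"turn": [0,0,0],"jaw": 0.2},{"linear": [-0.95,0.8,0.45],"turn": [0,0,0],"jaw": 0.2}]'

```text
time_s: 19.82
tool_pos: [550.6, 283.0, 473.7]
eef_rot: [-3.137, 0.002, 0.248]
wrist_force: [0.6, 0.3, -0.3]
finger_gap: 51.3
grip_force: 0.0
```

Run:
```python
from h import *
from station import *
A=read_camera("side");B=read_camera("top");cv2.imwrite("pics/s7.png",A);cv2.imwrite("pics/t7.png",B)
a=cv2.resize(A[205:305,200:300],None,fx=4,fy=4,interpolation=2); b=cv2.resize(B[130:230,290:390],None,fx=4,fy=4,interpolation=2)
cv2.imwrite("pics/p7.png",np.hstack([a,b]))
```

```text
(no output)
```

View pics/p7.png

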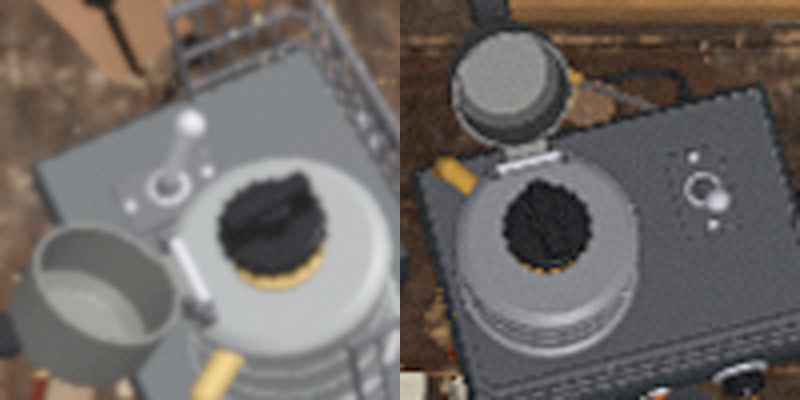

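The cover is fully back and the lever is off. The black cap is at side (272,225) / top (546,228), with the wing's back end at about side (303,182) / top (538,183).

Run:
```python
from h import *
np.set_printoptions(linewidth=220,suppress=True,precision=1)
psi=.235;ex=np.array([np.cos(psi),np.sin(psi),0]);ey=np.array([-ex[1],ex[0],0]);O=np.array([653,95.5,0])
st=lambda X:np.array([(X-O)@ex,(X-O)@ey-50,X[2]])
S=lambda u,v:(200+u/4,205+v/4)
T=lambda u,v:(290+(u-400)/4,130+v/4)
print("disc",st(tri(S(272,232),T(546,230))[0]))
print("end tri",tri(S(303,183),T(538,183)),st(tri(S(303,183),T(538,183))[0]))
for z in(165,175,185):
    print(z,"side end",st(plane("side",S(303,180),z)),"top end",st(plane("top",T(538,183),z)),"side near",st(plane("side",S(225,225),z)))
B=cv2.imread("pics/t7.png").max(2)[172:202,313:342];print(B)
A=cv2.imread("pics/s7.png").max(2)[246:278,252:284];print(A)
```

```text
disc [  0.1   1.5 150.3]
end tri (array([636.2, 156.5, 219.7]), np.float64(15.535419179949876)) [ -2.2  13.2 219.7]
165 side end [-23.1  -9.2 165. ] top end [ 25.5  -0.  165. ] side near [ 20.1  -4.  165. ]
175 side end [-21.4  -3.2 175. ] top end [ 22.8   0.6 175. ] side near [ 21.3   2.  175. ]
185 side end [-19.7   2.8 185. ] top end [ 20.    1.2 185. ] side near [ 22.4   7.9 185. ]
[[ 99 158 217 196 150 142 146 136 124 120 124 131 139 141 137 138 137 140 138 141 139 138 134 134 122 115 109 105  87]
 [ 91  94 150 148 126 121 119 133 138 143 145 145 143 140 138 138 142 140 135 141 135 137 143 137 138 129 121 114 113]
 [ 75  89 120 139 137 139 138 141 140 146 122 105 122 140 147 146 137 137 138 141 140 140 141 141 139 137 131 123 116]
 [124 132 142 138 136 139 140 143 127  92  66  50  63  81 113 143 151 135 136 141 140 137 139 139 140 141 143 136 126]
 [140 141 139 140 138 132 145 152 103  31  34  33  34  19  57  82  84  77 126 148 141 141 133 137 137 139 138 141 140]
 [135 140 135 134 140 146 134 119  69  19  43  46  32  38  28  30  29  32  69 115 121 135 142 137 139 142 136 139 13
[... 2351 characters left out ...]
39 138 137 141 140 141 139 139]
 [143 142 135 141 142 137 137 143 144 138 136 148 131 106 105 143 144 129 140 143 143 137 136 136 140 134 140 140 139]
 [139 133 139 138 137 139 137 137 144 140 148 142 139 142 136 140 147 144 144 142 135 138 136 141 141 139 136 140 139]
 [136 136 135 137 142 139 137 139 141 141 139 138 140 142 136 140 141 138 141 141 140 140 137 140 140 138 137 138 136]
 [143 141 139 139 143 139 137 137 138 137 137 140 141 137 141 143 138 140 135 141 142 136 136 139 141 137 138 139 144]]
[[176 154 138 ... 175 165 153]
 [207 169 141 ... 193 188 179]
 [203 168 149 ... 195 196 194]
 ...
 [194 193 192 ... 193 193 193]
 [196 193 194 ... 193 194 192]
 [199 193 193 ... 193 193 192]]
```

Run:
```python
from h import *
np.set_printoptions(linewidth=220,suppress=True,precision=2)
psi=.235;ex=np.array([np.cos(psi),np.sin(psi),0]);ey=np.array([-ex[1],ex[0],0]);O=np.array([653,95.5,0])
st=lambda X:np.array([(X-O)@ex,(X-O)@ey-50,X[2]])
S=lambda u,v:(200+u/4,205+v/4)
b,f=(324.2,175.7),(327.6,194.3)
for z in(170,176,182):
    B,F=st(plane("top",b,z)),st(plane("top",f,z));print(z,B,F,np.hypot(*(B-F)[:2]),np.arctan2(*(B-F)[[1,0]]))
print("tri back",*[st(tri(S(228,228),b)[0])],tri(S(228,228),b)[1],"front",st(tri(S(303,183),f)[0]),tri(S(303,183),f)[1])
A=cv2.imread("pics/s7.png").max(2)[244:278,252:286]
for r in A: print(''.join('%4d'%v for v in r))
```

```text
170 [ 24.44   0.92 170.  ] [-21.23   4.06 170.  ] 45.7753505012659 -0.068673045825096
176 [ 22.79   1.29 176.  ] [-22.66   4.42 176.  ] 45.55585757989012 -0.06867304582509563
182 [ 21.14   1.66 182.  ] [-24.09   4.77 182.  ] 45.33636465851423 -0.06867304582509608
tri back [ 21.87   2.2  173.89] 1.7646174824979524 front [-21.62   3.19 180.18] 2.4561526450411164
 142 137 137 136 137 137 137 137 137 137 140 141 143 147 154 158 159 157 157 157 159 160 161 159 155 150 145 141 140 139 138 137 137 138
 149 141 137 135 135 137 138 139 142 147 154 155 161 168 175 182 184 183 183 184 184 187 186 184 179 173 166 161 155 151 144 140 139 138
 176 154 138 136 138 142 147 154 157 167 176 180 183 185 188 190 192 191 192 191 191 188 183 186 190 189 188 188 181 175 165 153 147 140
 207 169 141 140 147 155 166 177 180 183 187 190 190 191 192 191 191 192 190 188 180 167 154 162 180 191 194 196 194 193 188 179 167 156
 203 168 149 155 165 174 181 187 188 189 188 189 190 189 187 180 181 182 179 167 140 113  96 115 150 179 191 194 195 195 196 194 189 181
 166 156 157 172 179 184 189 192 191 189 179 168 173
[... 3220 characters left out ...]
193 193 194 193
 193 193 192 192 193 188 177 168 174 160 131  86  74  81  80  72  71  88 103 111 121 151 191 215 219 210 195 188 190 193 193 193 192 193
 193 193 192 193 193 192 186 180 183 185 176 146 144 153 155 146 139 162 176 180 183 197 213 216 208 194 188 192 193 193 193 194 193 193
 194 193 192 193 193 193 191 187 181 181 180 180 192 202 206 202 197 211 215 215 213 213 208 195 188 187 190 193 193 193 193 193 194 193
 196 193 194 193 193 193 193 191 188 183 178 179 191 200 208 211 209 213 212 209 200 193 189 188 188 192 193 193 193 193 194 192 192 193
 199 193 193 193 192 193 193 192 193 190 187 185 184 182 184 185 186 186 186 186 183 181 187 192 193 193 193 194 193 193 193 192 192 194
```

Run:
```python
from h import *
np.set_printoptions(linewidth=220,suppress=True,precision=3)
psi=.235;ex=np.array([np.cos(psi),np.sin(psi),0]);ey=np.array([-ex[1],ex[0],0]);O=np.array([653,95.5,0])
st=lambda X:np.array([(X-O)@ex,(X-O)@ey-50,X[2]])
B,F=[st(plane("side",p,176)) for p in((256.3,261.5),(275.3,252.7))];print(B,F,np.arctan2(*(B-F)[[1,0]]))
rel(O+ey*51.8+[0,0,250],psi-np.pi/2)
```

```text
[ 21.502   3.097 176.   ] [-17.941   2.451 176.   ] 0.016391677999513857
t 19.93 g [554.31  276.91  318.995] yang -1.334007388625335 lin [ 0.579 -0.874 -0.46 ] turn [ 0.     0.001 -0.001]
```

Request:
drive_tool --rows '[{"linear": [0.2,-0.3,0],"turn": [0,0,0],"jaw": 0.1},{"linear": [0.4,-0.6,0],"turn": [0,0,0],"jaw": 0.1},{"linear": [0.579,-0.874,0],"turn": [0,0,0],"jaw": 0.1},{"linear": [0.579,-0.874,-0.2],"turn": [0,0,0],"jaw": 0.1},{"linear": [0.579,-0.874,-0.46],"turn": [0,0,0],"jaw": 0.1},{"linear": [0.579,-0.874,-0.46],"turn": [0,0,0],"jaw": 0.1},{"linear": [0.579,-0.874,-0.46],"turn": [0,0,0],"jaw": 0.1}]'

```text
time_s: 20.8
tool_pos: [642.1, 144.3, 406.2]
eef_rot: [3.14, -0.002, 0.234]
wrist_force: [-0.1, -0.3, 1.4]
finger_gap: 46.7
grip_force: 0.0
```

Run:
```python
from h import *
np.set_printoptions(linewidth=220,suppress=True,precision=3)
psi=.235;ex=np.array([np.cos(psi),np.sin(psi),0]);ey=np.array([-ex[1],ex[0],0]);O=np.array([653,95.5,0])
rel(O+ey*51.8+[0,0,176],psi-np.pi/2)
```

```text
t 20.8 g [642.558 144.118 251.18 ] yang -1.3371994458850467 lin [-0.008  0.011 -0.501] turn [0.    0.001 0.001]
```

Request:
drive_tool --rows '[{"linear": [-0.008,0.008,-0.2],"turn": [0,0,0],"jaw": 0.1},{"linear": [-0.008,0.008,-0.38],"turn": [0,0,0],"jaw": 0.1},{"linear": [-0.008,0.008,-0.46],"turn": [0,0,0],"jaw": 0.1},{"linear": [-0.008,0.008,-0.5],"turn": [0,0,0],"jaw": 0.1},{"linear": [-0.008,0.008,-0.5],"turn": [0,0,0],"jaw": 0.1},{"linear": [-0.008,0.008,-0.5],"turn": [0,0,0],"jaw": -0.3},{"linear": [-0.008,0.008,-0.5],"turn": [0,0,0],"jaw": -0.6},{"linear": [-0.008,0.008,-0.5],"turn": [0,0,0],"jaw": -1},{"linear": [-0.008,0.008,-0.5],"turn": [0,0,0],"jaw": -1},{"linear": [-0.008,0.008,-0.5],"turn": [0,0,0],"jaw": -1}]' --grip_force 40

```text
time_s: 22.05
tool_pos: [642.1, 145.7, 335.7]
eef_rot: [3.14, -0.011, 0.235]
wrist_force: [-1.3, -1.5, 10.0]
finger_gap: 11.0
grip_force: 45.9
```

Run:
```python
from h import *
s=state();print(s['wrist_force'],s['ft_torque'],s['tool_pos'],s['eef_rot'])
```

```text
[-1.2602891  -1.54988739  9.99931452] [-0.19536234  0.10099041  0.00421092] [642.13759426 145.7323402  335.65737776] [ 3.1395369  -0.01073341  0.23513003]
```

Request:
drive_tool --rows '[{"linear": [0,0,0],"turn": [0,0,0],"jaw": -0.5},{"linear": [0,0,0.045],"turn": [0,0,0],"jaw": -0.5},{"linear": [0,0,0.045],"turn": [0,0,0],"jaw": -1},{"linear": [0,0,0.045],"turn": [0,0,0],"jaw": -1},{"linear": [0,0,0.045],"turn": [0,0,0],"jaw": -1},{"linear": [0,0,0.045],"turn": [0,0,0],"jaw": -1}]' --grip_force 50

```text
time_s: 22.8
tool_pos: [641.2, 145.7, 339.4]
eef_rot: [3.139, -0.005, 0.235]
wrist_force: [-0.3, -1.1, 8.4]
finger_gap: 11.1
grip_force: 50.7
```

Request:
drive_tool --rows '[{"linear": [0,0,0.005],"turn": [0,0,0.05],"jaw": -1},{"linear": [0,0,0.008],"turn": [0,0,0.12],"jaw": -1},{"linear": [0,0,0.011],"turn": [0,0,0.19],"jaw": -1},{"linear": [0,0,0.015],"turn": [0,0,0.26],"jaw": -1},{"linear": [0,0,0.018],"turn": [0,0,0.34],"jaw": -1},{"linear": [0,0,0.022],"turn": [0,0,0.42],"jaw": -1},{"linear": [0,0,0.025],"turn": [0,0,0.5],"jaw": -1},{"linear": [0,0,0.029],"turn": [0,0,0.58],"jaw": -1},{"linear": [0,0,0.033],"turn": [0,0,0.65],"jaw": -1},{"linear": [0,0,0.035],"turn": [0,0,0.7],"jaw": -1}]'

```text
time_s: 24.05
tool_pos: [641.9, 144.9, 343.9]
eef_rot: [3.134, 0.003, 1.703]
wrist_force: [4.1, -2.1, 4.3]
finger_gap: 10.7
grip_force: 50.1
```

Run:
```python
from h import *
s=state();print(s['wrist_force'],s['ft_torque'],s['tool_pos'],s['eef_rot'],s['qpos'])
```

```text
[ 4.12475209 -2.12844941  4.25248202] [-0.40677955 -0.57681947 -0.08437883] [641.94072779 144.87232266 343.92697766] [3.13433136e+00 2.91464109e-03 1.70278676e+00] [-0.44931297  0.57932369  0.33096582  1.28887427 -0.18259683  1.29581686
  0.01149085]
```

Request:
drive_tool --rows '[{"linear": [0,0,0.001],"turn": [0,0,0.03],"jaw": -1},{"linear": [0,0,0.002],"turn": [0,0,0.06],"jaw": -1},{"linear": [0,0,0.003],"turn": [0,0,0.08],"jaw": -1},{"linear": [0,0,0.003],"turn": [0,0,0.08],"jaw": -1}]'

```text
time_s: 24.55
tool_pos: [642.0, 144.9, 344.3]
eef_rot: [3.135, 0.004, 1.866]
wrist_force: [5.0, -3.3, 5.7]
finger_gap: 10.6
grip_force: 50.4
```

Run:
```python
from h import *
s=state();print(s['wrist_force'],s['ft_torque'],s['tool_pos'],s['eef_rot'])
```

```text
[ 5.02010076 -3.25543388  5.68351823] [-0.64370149 -0.90633841 -0.04506591] [642.04599795 144.87979705 344.34497687] [3.13457499 0.00414475 1.8663164 ]
```

Request:
drive_tool --rows '[{"linear": [0,0,0.001],"turn": [0,0,0.03],"jaw": -1},{"linear": [0,0,0.002],"turn": [0,0,0.06],"jaw": -1},{"linear": [0,0,0.002],"turn": [0,0,0.06],"jaw": -1}]'

```text
time_s: 24.92
tool_pos: [642.2, 144.6, 344.6]
eef_rot: [3.134, 0.004, 1.987]
wrist_force: [5.6, -3.1, 5.2]
finger_gap: 10.9
grip_force: 66.4
```

Run:
```python
from h import *
s=state();print(s['wrist_force'],s['ft_torque'],s['tool_pos'],s['eef_rot'])
```

```text
[ 5.59280886 -3.0962862   5.16489243] [-0.39623419 -1.00860721 -1.49148513] [642.16880283 144.60877532 344.5578168 ] [3.13449088 0.00378782 1.98655171]
```

The yaw torque jumped to −1.5 N·m, so the cap is at its stop. I'll open slightly and retreat upwards.

Request:
drive_tool --rows '[{"linear": [0,0,0],"turn": [0,0,0],"jaw": -0.7},{"linear": [0,0,0],"turn": [0,0,0],"jaw": -0.52},{"linear": [0,0,0],"turn": [0,0,0],"jaw": -0.52},{"linear": [0,0,0.1],"turn": [0,0,0],"jaw": -0.52},{"linear": [0,0,0.3],"turn": [0,0,0],"jaw": -0.52},{"linear": [0,0,0.7],"turn": [0,0,0],"jaw": -0.52},{"linear": [0,0,1],"turn": [0,0,0],"jaw": -0.52},{"linear": [0,0,1],"turn": [0,0,0],"jaw": -0.52}]'

```text
time_s: 25.92
tool_pos: [639.7, 147.2, 498.1]
eef_rot: [3.133, 0.001, 1.996]
wrist_force: [0.2, -0.9, 0.3]
finger_gap: 20.8
grip_force: 0.0
```

Request:
drive_tool --rows '[{"linear": [-0.2,0.3,0],"turn": [0,0,0],"jaw": -0.52},{"linear": [-0.4,0.6,0],"turn": [0,0,0],"jaw": -0.52},{"linear": [-0.6,0.9,0],"turn": [0,0,0],"jaw": -0.52},{"linear": [-0.6,0.9,0],"turn": [0,0,0],"jaw": -0.52},{"linear": [-0.6,0.9,0],"turn": [0,0,0],"jaw": -0.52}]'

```text
time_s: 26.55
tool_pos: [549.6, 282.0, 491.5]
eef_rot: [-3.139, 0.001, 1.996]
wrist_force: [0.9, -0.1, -0.4]
finger_gap: 20.4
grip_force: 0.0
```

Run:
```python
from h import *
from station import *
A=read_camera("side");B=read_camera("top");cv2.imwrite("pics/s8.png",A);cv2.imwrite("pics/t8.png",B)
print(state()['time_s'],state()['wrist_force'])
g=B.max(2)[170:202,310:344]
for r in g: print(''.join('%4d'%v for v in r))
for n,I,bx in(("side",A,(190,330,150,300)),("top",B,(150,215,290,330)),("side",A,(235,350,350,430))):
    y0,y1,x0,x1=bx;I7=cv2.imread(f"pics/{'s' if n=='side' else 't'}7.png")
    d=cv2.absdiff(I7[y0:y1,x0:x1],I[y0:y1,x0:x1]).max(2)>40;q=np.argwhere(d);print(n,len(q),q.min(0)+[y0,x0] if len(q) else'',q.max(0)+[y0,x0] if len(q) else '')
```

```text
26.65 [-0.61870315 -1.71734792 -0.42450025]
  97  89  90  92  72  68 105 150 166 186 209 208 220 221 195 150 143 147 147 134 104  86 106 123 112 103 102  96  85  86  91  88  88  94
  90  77  85  85 149 191 208 216 222 223 187 154 143 141 136 124 115 118 133 136 132 129 140 136 131 123 116 103 107  97  83  90  92  90
  94  70  85  99 160 212 192 155 142 144 131 118 119 117 130 140 140 137 137 138 141 137 136 140 140 137 135 125 117 106 102  86  85  90
  88  73  81  90  96 153 143 123 117 123 127 141 136 144 141 137 143 139 141 135 136 138 138 138 135 139 139 133 128 119 116 110  91  83
  93  99  86  78  91 120 140 131 139 141 140 141 141 146 131 124 141 148 147 149 140 139 137 138 139 135 135 136 141 134 124 115 105  91
  98 109 122 126 128 140 135 139 137 140 139 131 142 126  92  72  88  91  84  97 130 152 143 139 137 140 140 133 140 135 130 127 114 113
 108 122 131 143 137 138 138 140 140 147 133  94  79  65  45  43  39  39  29  44  73  93 104 131 138 139 134 138 140 140 136 134 127 118
 124 136 138 136 140 137 138 143 145 128  82  41  31  28  38  37  40  35  44  36  33  33  49 104 
[... 2712 characters left out ...]
158 147 180 169 137 133 137 144 137 139 136 136 138 133 137 137 140
 138 141 137 134 136 140 135 137 134 142 143 143 134 137 141 152 162 126 137 150 142 139 143 147 137 137 138 135 138 138 136 139 134 138
 136 138 136 140 138 135 135 136 138 133 139 141 141 141 143 136 135 131 142 144 143 142 141 136 138 138 137 139 137 142 133 141 137 141
 137 137 140 133 139 138 134 137 135 140 133 142 136 139 136 140 142 140 136 140 138 134 135 140 140 138 138 138 137 136 144 137 138 145
 136 137 140 141 141 140 140 139 136 137 137 142 137 139 138 140 137 137 141 137 140 138 137 137 133 140 138 136 142 135 138 138 148 148
side 180 [244 255] [274 299]
top 25 [175 290] [198 329]
side 438 [235 350] [293 369]
```

```bash
python3 -c "
from station import finish_job
print(finish_job())"
```

```text
the job is handed in; nothing more can be done
None
```

The job is handed in: the lever was pulled fully off with the hook, the hook was laid back on its rest, the cover was laid fully back, and the vent cap was unscrewed to its stop, with the robot clear at about 27 s.

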